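# Jack up a filter housing and hold it tilted to drain

### The arm

A 7-joint arm with a two-finger parallel gripper is mounted at the origin on the work surface. World frame = base frame: x ahead of the robot, y to its left, z up, the work surface at z = 0. Lengths are in m, angles in rad, forces in N, time in s.
With the tool pointing down it reaches from about 0.4 to 0.875 m from the base axis. Payload 19.3 kg.
Tool frame: the origin (TCP) lies at the very end of the fingers, on their centre line; the grasp point (between the pads) lies 19 mm behind it; z points along the fingers, y is the direction in which the jaws open and shut (so a half turn about z gives the same grasp; the last joint's range is limited). The gripper opens to 85 mm and grips with 20 to 120 N. Pads are 22 mm wide; open, the fingers measure 114 mm over their backs; the gripper's body (76 mm by 85 mm) begins 54 mm behind the grasp point. The pads swing forward as they close: fully open they stand 13 mm farther back than shut.
Start: joints at [-1.365, 0.521, -0.036, 1.599, 0.021, 1.021, -0.113], TCP at [0.17, 0.601, 0.231] pointing down, gripper open.
Joint ranges: [-2.91, 2.91], [-0.3, 2.13], [-1.5, 1.42], [0.17, 2.43], [-1.26, 4.41], [0.16, 1.93], [-2.52, 2.52]. Speed limits (rad/s): [1.89, 1.89, 2.39, 2.39, 3.01, 3.01, 3.01].

### API

Orientations are given as [roll, pitch, yaw] about the fixed x, y, z axes, in that order (R = Rz(yaw) Ry(pitch) Rx(roll)).
In Python, from workcell import bot, viewer gives the robot as it stands.
- The arm moves only by the shell command python3 -m creep 'ROWS' [FORCE]. ROWS is JSON, a list of rows, each an object of numbers: "rx", "ry", "rz": the turn, a rotation vector about the tool's x, y, z in degrees; "tx", "ty", "tz": the shift along the tool's x, y, z in mm; "hand": the closure, from -1 (fully open) to 1 (shut), so that 0 is half open. In form: [{"rx": .., "ry": .., "rz": .., "tx": .., "ty": .., "tz": .., "hand": ..}, ...]. A call has 1 to 8 rows; each row is the pose to reach, as a shift and turn from the pose commanded when the call began, along the tool's axes at that moment; what a row does not reach only later rows make up. A row lasts 1/10 s, in which the tool goes at most 50 mm and 8.59 degrees, less where a joint would pass 70% of its speed; a pose out of reach is approached as far as the arm can. A call with a gripper value outside its range is refused whole. The fingers move at their own pace and stop on an object; FORCE is the grip in N (left out, the last holds). Time passes only in rows, so rows that repeat a pose let the fingers close. It gives the time, the measured TCP pose, the force and the opening at its end, in the units of the state.
- bot.observe(): the state, without advancing time (a new reading comes with each control period).
- viewer.grab_frame(name): name is "scene" or "side" or "wrist"; returns a dict with "pixels" (400x640x3 uint8, blue, green, red), "vertical_fov" (degrees; the focal length in pixels is half the picture's height over the tangent of half this angle, whatever the lens; pixels are square), "cx", "cy" (the principal point, pixels), "distortion" ([k1, k2, p1, p2, k3] as OpenCV has them; the pictures are not rectified), "rvec" (rotation vector, rad) and "tvec" (3), from world to camera coordinates, as OpenCV has them; the wrist camera has in their place "tool_from_camera" (4x4, takes a point from camera to tool coordinates, whose origin is the TCP and whose axes are the flange's). Camera axes: x right, y down, z forward; pixel columns grow to the right and rows downward; lengths in m; the calibration is good to about 2 mm. A picture is of the moment at which its call begins: read the wrist's pose just before it. There is no depth.
- bot.job_done(): hands the job in, once; it reports no verdict.
Trained networks look in a picture, given as the dict that the camera call returned (one of the last four; its "shot" number tells which), for a name from the list of things; names that differ only in an ending like _2 or _b are one class to them, and where a whole thing is asked for, a point or a joint stands for the part that bears it (a point fixed in the world has none). Each returns a list of dicts, best first, with "score" (0 to 1); they miss things now and then, are a little off and sometimes report something else, mostly with a low value. They report only what shows in the picture. A call takes as long as a camera call.
- viewer.outline_of(target, picture): "mask" (400x640 bool, what is visible of it) and "bbox" ([left, top, right, bottom] in pixels, round what is visible of it).
The state is a dict: "clock": time; "qpos": joint angles; "qd": joint speeds; "joint_efforts": joint torques, N m; "position": TCP position; "tool_rot": TCP orientation; "force": force on the tool from outside, world axes, zero at the start; "moment": the same for the moment, N m; "grip_width": finger opening in m.
Only numpy, scipy, OpenCV 4.12 (cv2) and the standard library are available. Lean on these libraries where they do the work, as an engineer would, in place of code of your own. Each camera call takes 0.05 s, during which the arm holds its last target.

### The job

Slide the red lever jack along the bench until its black saddle is centred under the yellow lift tab of a filter station (never the station with the bare steel tab). Give the handle a pump to tip the housing with the jack alone: press it fully down, then ease it all the way back up, never letting the housing drop or jerk, so that the housing rests level again. Then press the handle fully down a second time and finish while holding it down with the housing tilted; keep the jack flat on the bench and leave everything else where it stands.

Things in the scene. Friction and masses are not known exactly. Their poses are not given: they have to be found in the camera images.
- jack: Red lever jack, loose, about 0.85 kg in all, lying flat on the bench and easily slid along it. Origin: underside of the base, below the pivot tower. Base plate 280 x 90 x 10 mm, from x = -150 mm (handle end) to x = +130 mm (saddle end). Jack's x axis points from handle to saddle, z up. When the handle is pressed the saddle rises; the handle springs back up when let go
- jack_grip (a point): Centre of the place to grasp the jack: the pivot tower, two upright cheeks 40 mm across overall along the jack's y axis, 32 mm along its x, 100 mm tall; this point is 80 mm above the bench. Axes as the jack's. The handle rises from the tower towards the jack's -x; nothing stands above the tower
- saddle_top (a point): Centre of the top face of the black round saddle, 36 mm diameter, 100 mm from the tower along the jack's +x; 70 mm above the bench when lowered, rises 95 mm per rad of handle (47 mm in all)
- jack_handle (a joint): Handle angle, rad: 0 = fully up, 0.5 = fully down (stop). Press on the black rubber grip (50 x 30 mm) at its free end, radius 125 mm about a pivot in the tower, 85 mm above the bench. Middle of the grip's upper face: when up, 115 mm from the tower along the jack's -x and 134 mm above the bench; when fully down, 123 mm and 73 mm. It springs up; pressing takes 2 to 3 N, 6 to 10 N under load
- marked: The filter station with the yellow lift tab, fixed to the bench. Origin on the bench straight below the middle of the level lift tab; its x axis points from the tab to the housing and hinge, z up. The stand starts 40 mm behind the origin and is 170 mm wide, the housing is 175 mm tall at most; in front of the origin and below the tab the bench is clear
- marked_pad (a point): Lift point: middle of the underside of the yellow tab, 50 mm wide; the tab reaches 25 mm from here towards -x and is 8 mm thick. 80 mm above the bench when level; turns with the housing
- marked_tilt: The marked filter housing with its yellow tab, 1.0 to 1.6 kg, hinged at its far edge (235 mm behind the lift point, 84 mm high). Origin in the middle of the tab, 4 mm above the lift point. Its z axis is vertical while it rests level on its stops; it leans away from the tab by about 0.16 rad with the handle fully down and the saddle under the tab
- plain: The other filter station, same shape and size, its tab bare steel: not to be used. Origin on the bench below its tab, x axis towards its housing
- plain_pad (a point): Middle of the underside of the bare steel tab, which is part of the other hinged housing; its z axis is vertical while that housing is level, as it is to stay
- tube_rack: Bystander: green tube rack, 100 x 160 x 106 mm with its tubes; origin at its underside
- wash_bottle: Bystander: white wash bottle with red cap and spout, 68 mm diameter, 212 mm tall; origin at its underside
- beaker: Bystander: glass beaker, 80 mm diameter, 100 mm tall; origin at its underside
- sample_jar: Bystander: amber jar, 54 mm diameter, 90 mm tall, standing between the two stations; origin at its underside
- wrench: Bystander: wrench, 160 mm long, lying flat; origin at its underside
- dish_stack: Bystander: stack of clear dishes, 90 mm diameter, 45 mm tall; origin at its underside

How it is judged:
On the way, in this order (a step that is already met when the one before it is completed fails the run):
1. the saddle stands centred under the yellow tab, handle up, jack flat on the bench (horizontal distance between saddle_top and marked_pad below 0.015 m and angle between jack's own z axis and vertical below 0.06 rad and value of joint jack_handle below 0.06 rad and angle between marked_pad's own z axis and vertical below 0.01 rad and height (world z) of jack below 0.006 m and linear speed of jack below 0.01 m/s), for 0.3 s.
2. first pump: handle fully down, housing tipped up by the jack (horizontal distance between saddle_top and marked_pad below 0.015 m and angle between jack's own z axis and vertical below 0.06 rad and angle between marked_pad's own z axis and vertical above 0.13 rad and value of joint jack_handle above 0.43 rad and contact force between jack and marked above 1 N), for 0.2 s.
3. handle all the way back up, housing level again, saddle still under the tab (horizontal distance between saddle_top and marked_pad below 0.015 m and angle between jack's own z axis and vertical below 0.06 rad and value of joint jack_handle below 0.06 rad and angle between marked_pad's own z axis and vertical below 0.012 rad), for 0.2 s.
At the end, for the whole second after the job is handed in: Robot presses the jack (over 1.5 N), handle past 0.43 rad, jack flat, saddle within 15 mm of the yellow tab's lift point and carrying it, marked housing tilted over 0.13 rad and still, other housing level, bystanders within 30 mm of their starts (all of step 2 and height (world z) of jack below 0.006 m and angle between plain_pad's own z axis and vertical below 0.02 rad and angular speed of marked_tilt below 0.05 rad/s and contact force between any of the fingers, the arm and jack above 1.5 N and distance of each of tube_rack, wash_bottle, beaker, sample_jar, wrench, dish_stack from where it was at the start of the episode below 0.03 m); the arm keeps its last pose, push and grip.
It fails at once if the marked housing is dropped or jerked (turns faster than 1.5 rad/s) (angular speed of marked_tilt above 1.5 rad/s).
It fails at once if the other housing is lifted (angle between plain_pad's own z axis and vertical above 0.03 rad).
It fails at once if the jack is tipped or lifted off the bench (angle between jack's own z axis and vertical above 0.25 rad or height (world z) of jack above 0.03 m).
It fails at once if the housing is held up by the robot itself instead of the jack (angle between marked_pad's own z axis and vertical above 0.03 rad and contact force between any of the fingers, the arm and marked above 3 N).
It fails at once if a bystander is pushed away (distance of any of tube_rack, wash_bottle, beaker, sample_jar, wrench, dish_stack from where it was at the start of the episode above 0.03 m).
It also fails if it takes over 64 s, if anything falls off the work surface, if the arm or the gripper's body presses on something with over 40 N, if the wrist force passes 120 N, or if a joint passes its speed limit or range.

## Working session

There is one attempt and no reset: what is moved stays moved. The work goes in short steps, Python scripts to look and compute and a shell command to move; the robot and the scene stay as the last step left them, time stands still between calls to the robot, and variables do not carry over. Pictures are saved under pics/ and viewed, and the job is handed in when it is done.

```bash
mkdir -p pics; ls; python3 - <<'E'
from workcell import bot, viewer
import cv2
print(bot.observe())
for n in ["scene","side","wrist"]:
    p=viewer.grab_frame(n)
    cv2.imwrite(f"pics/{n}0.png",p["pixels"])
    print(n,{k:v for k,v in p.items() if k!="pixels"})
E
```

```text
pics
{'clock': 0.0, 'qpos': array([-1.36517806,  0.52201894, -0.03634205,  1.59996575,  0.02122592,
        1.02112235, -0.11280898]), 'qd': array([ 0.00081409, -0.00011198,  0.00052094, -0.00158904, -0.00273095,
       -0.00118096, -0.00030986]), 'joint_efforts': array([ 1.02288239e-03, -9.27113271e+01,  1.98077068e+00, -3.69916248e+01,
        1.79238390e-02,  8.47980904e-03, -5.36359096e-06]), 'position': array([0.17015395, 0.60105455, 0.23073764]), 'tool_rot': array([-3.14046811e+00,  9.52454524e-05,  2.86578098e+00]), 'force': array([-0.1138234 , -0.84854485,  0.0353177 ]), 'moment': array([ 0.00521188,  0.00204937, -0.02034836]), 'grip_width': 0.08557075185914226}
scene {'vertical_fov': 55.77455641583813, 'cx': 319.108528862516, 'cy': 196.64496817028157, 'distortion': array([-0.0275808,  0.       ,  0.       ,  0.       ,  0.       ]), 'rvec': array([ 1.57891809,  2.11775685, -0.7588233 ]), 'tvec': array([ 0.16153058, -0.32708965,  1.57414283]), 'shot': 1}
side {'vertical_fov': 42.67026220345032, 'cx': 320.9644806661804, 'cy': 203.1062603616664, 'distortion': array([-0.11170896,  0.        ,  0.        ,  0.        ,  0.        ]), 'rvec': array([ 2.31565858, -0.5816976 ,  0.25780065]), 'tvec': array([-0.45027026,  0.22630478,  1.21903501]), 'shot': 2}
wrist {'vertical_fov': 59.806096410224804, 'cx': 314.88160526140905, 'cy': 202.4332743519287, 'distortion': array([-0.0541974,  0.       ,  0.       ,  0.       ,  0.       ]), 'tool_from_camera': array([[ 1.07105255e-03, -9.53349899e-01, -3.01865570e-01,
         7.78060645e-02],
       [ 9.99999294e-01,  8.65488555e-04,  8.14728106e-04,
         1.04150763e-03],
       [-5.15459762e-04, -3.01866230e-01,  9.53350153e-01,
        -1.42437190e-01],
       [ 0.00000000e+00,  0.00000000e+00,  0.00000000e+00,
         1.00000000e+00]]), 'shot': 3}
```

View pics/scene0.png

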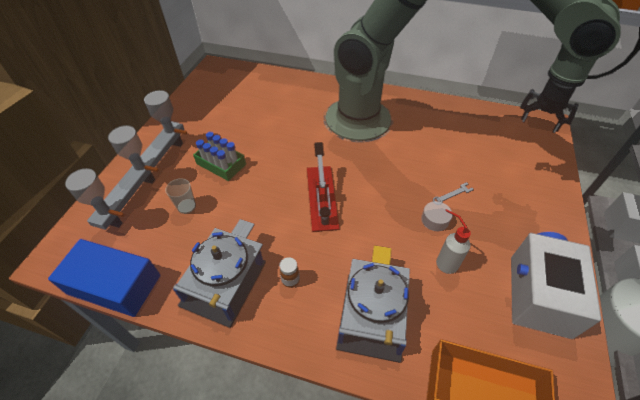

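View pics/side0.png

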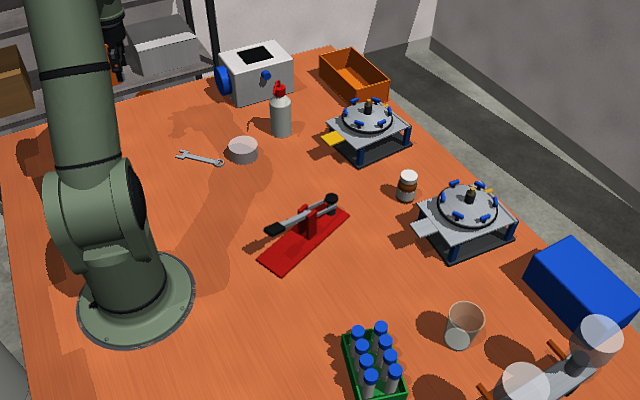

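View pics/wrist0.png

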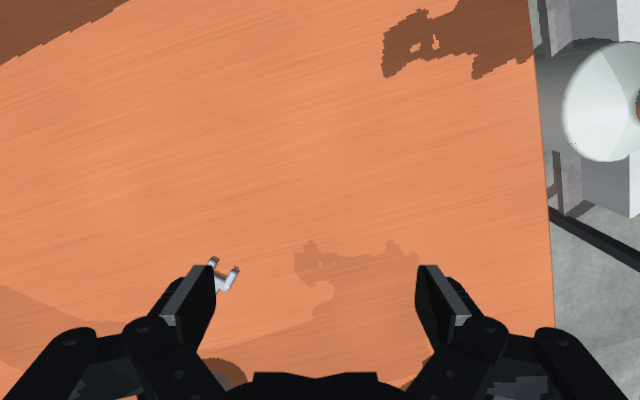

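```bash
cat > h.py <<'E'
import numpy as np, cv2
from workcell import bot, viewer
from scipy.spatial.transform import Rotation as Ro
def K(p):
    f=200/np.tan(np.radians(p["vertical_fov"])/2)
    return np.array([[f,0,p["cx"]],[0,f,p["cy"]],[0,0,1]])
def ext(p,s=None):
    if "rvec" in p: return cv2.Rodrigues(p["rvec"])[0],np.array(p["tvec"])
    T=np.eye(4);T[:3,:3]=Ro.from_euler("xyz",s["tool_rot"]).as_matrix();T[:3,3]=s["position"]
    M=np.linalg.inv(T@p["tool_from_camera"]);return M[:3,:3],M[:3,3]
def unproj(p,uv,z,s=None):
    R,t=ext(p,s)
    n=cv2.undistortPoints(np.array(uv,float).reshape(-1,1,2),K(p),p["distortion"]).reshape(-1,2)
    d=np.c_[n,np.ones(len(n))]@R; c=-R.T@t
    return c+d*((z-c[2])/d[:,2])[:,None]
def proj(p,X,s=None):
    R,t=ext(p,s)
    return cv2.projectPoints(np.array(X,float).reshape(-1,1,3),cv2.Rodrigues(R)[0],t,K(p),p["distortion"])[0].reshape(-1,2)
def big(m):
    n,l,st,c=cv2.connectedComponentsWithStats(m.astype(np.uint8))
    return l==1+np.argmax(st[1:,4])
E
python3 - <<'E'
from h import *
for n in ["scene","side"]:
    p=viewer.grab_frame(n)
    im=p["pixels"]; hsv=cv2.cvtColor(im,cv2.COLOR_BGR2HSV)
    for t in ["jack","marked","plain","sample_jar","wash_bottle","dish_stack","wrench"]:
        r=viewer.outline_of(t,p)
        if not r: print(n,t,None);continue
        m=r[0]["mask"]
        ys,xs=np.nonzero(m); 
        print(n,t,round(r[0]["score"],2),[round(float(v)) for v in r[0]["bbox"]],unproj(p,[[xs.mean(),ys.mean()]],0.03).round(3)[0])
        if t=="jack":
            red=m&(hsv[...,1]>150)&((hsv[...,0]<4)|(hsv[...,0]>172))
            cv2.imwrite(f"pics/red_{n}.png",red.astype(np.uint8)*255)
        if t=="marked":
            y=big((hsv[...,1]>130)&(hsv[...,0]>20)&(hsv[...,0]<35)&cv2.dilate(m.astype(np.uint8),np.ones((9,9))).astype(bool))
            ys,xs=np.nonzero(y);print("yellow",xs.mean(),ys.mean(),y.sum())
            c,_=cv2.findContours(y.astype(np.uint8),0,2)[:2]
            q=cv2.minAreaRect(np.vstack(c)); b=cv2.boxPoints(q)
            w=unproj(p,np.c_[xs,ys],0.088)[:,:2]; print("rect",cv2.minAreaRect(w.astype(np.float32)*1000), w.mean(0))
E
```

```text
scene jack None
scene marked 0.7 [337, 246, 407, 364] [0.803 0.233 0.03 ]
yellow 381.40727272727275 254.74545454545455 275
rect ((668.0241088867188, 217.07066345214844), (53.23614501953125, 46.82019805908203), 5.519602298736572) [0.6685641 0.2172042]
scene plain 0.77 [169, 219, 262, 330] [ 0.829 -0.216  0.03 ]
scene sample_jar 0.82 [280, 259, 301, 286] [ 0.766 -0.028  0.03 ]
scene wash_bottle 0.68 [436, 213, 471, 275] [0.554 0.425 0.03 ]
scene dish_stack 0.62 [420, 201, 452, 230] [0.442 0.359 0.03 ]
scene wrench 0.61 [434, 185, 470, 203] [0.323 0.41  0.03 ]
side jack 0.65 [256, 194, 350, 279] [ 0.435 -0.035  0.03 ]
side marked 0.83 [322, 95, 413, 172] [0.815 0.25  0.03 ]
yellow 332.24271844660194 137.78155339805826 206
rect ((666.4754638671875, 215.86965942382812), (54.093589782714844, 55.29916763305664), 3.8262224197387695) [0.66612984 0.2144589 ]
side plain 0.67 [409, 180, 518, 267] [ 0.842 -0.2    0.03 ]
side sample_jar 0.97 [397, 173, 418, 204] [ 0.785 -0.012  0.03 ]
side wash_bottle 0.85 [270, 80, 294, 137] [0.617 0.475 0.03 ]
side dish_stack 0.61 [228, 138, 257, 166] [0.433 0.351 0.03 ]
side wrench 0.79 [177, 150, 224, 164] [0.302 0.375 0.03 ]
```

```bash
python3 - <<'E'
import cv2
for n,b in (("scene",(160,130,520,370)),("side",(240,80,540,290))):
    im=cv2.imread(f"pics/{n}0.png")[b[1]:b[3],b[0]:b[2]]
    cv2.imwrite(f"pics/{n}0z.png",cv2.resize(im,None,fx=2.2,fy=2.2,interpolation=2))
E
```

```text
(no output)
```

View pics/scene0z.png

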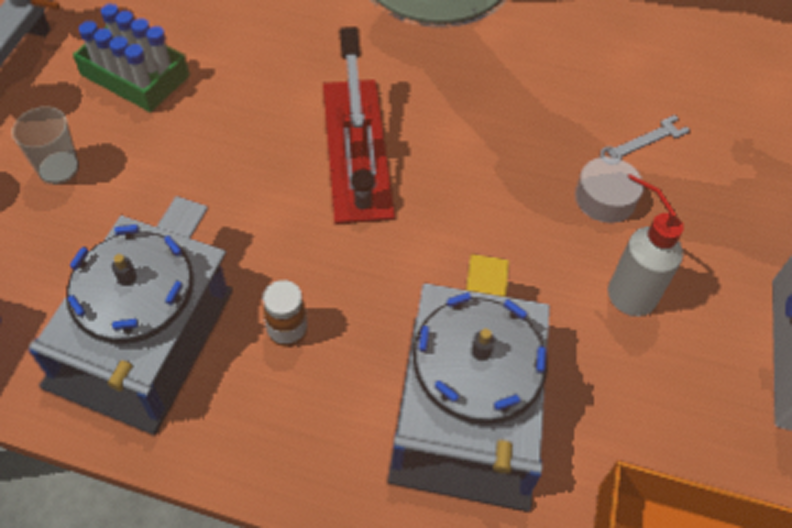

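View pics/side0z.png

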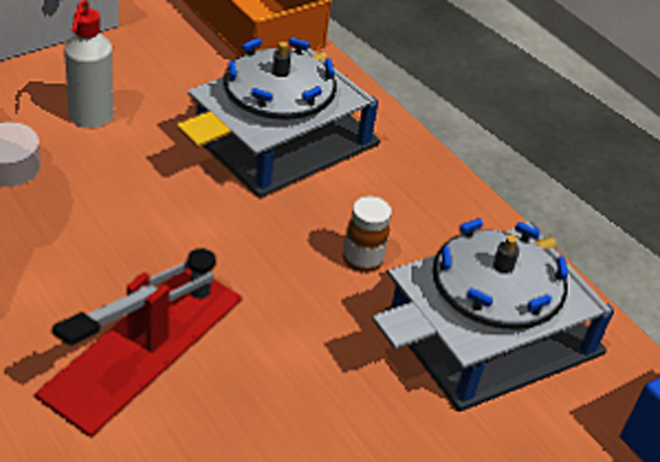

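```bash
python3 - <<'E'
from h import *
from scipy.optimize import least_squares
sc=viewer.grab_frame("scene"); si=viewer.grab_frame("side")
cs=np.array([[325,83],[377,81],[394,217],[335,221]])/2.2+[160,130]
cd=np.array([[37,397],[92,433],[242,297]])/2.2+[240,80]
print(unproj(sc,cs,0.01).round(4)); print(unproj(si,cd,0.01).round(4))
A=np.array([[-.15,-.045],[-.15,.045],[.13,.045],[.13,-.045]]) 
def tr(v,P,z): 
    c,s=np.cos(v[2]),np.sin(v[2]); return np.c_[v[0]+c*P[:,0]-s*P[:,1], v[1]+s*P[:,0]+c*P[:,1], np.full(len(P),z)]
def res(v): 
    return np.r_[(proj(sc,tr(v,A,.01))-cs).ravel(),(proj(si,tr(v,A[[1,0,3]],.01))-cd).ravel()]
# side order: figure by nearest
r=least_squares(res,[.45,0,0]); print("jack",r.x,r.cost,res(r.x).round(1))
ms=np.array([[424,284],[550,304],[542,467],[399,437]])/2.2+[160,130]
md=np.array([[188,92],[262,150],[380,100]])/2.2+[240,80]
for z in (.088,):
  print(unproj(sc,ms,z).round(4)); print(unproj(si,md,z).round(4))
ps=np.array([[468,256],[509,260],[507,294],[467,289]])/2.2+[160,130]
pd=np.array([[178,128],[208,146],[234,132],[207,112]])/2.2+[240,80]
print(unproj(sc,ps,.088).round(4)); print(unproj(si,pd,.088).round(4))
E
```

```text
[[ 0.3373 -0.1104  0.01  ]
 [ 0.3086 -0.0285  0.01  ]
 [ 0.5647  0.0688  0.01  ]
 [ 0.5958 -0.0118  0.01  ]]
[[ 0.3046 -0.0428  0.01  ]
 [ 0.3386 -0.118   0.01  ]
 [ 0.5937 -0.0179  0.01  ]]
jack [ 0.46008529 -0.02057072  0.38133227] 8.745651743926146 [-2.  -0.4 -1.3 -1.2  0.3 -0.1 -0.8  0.3 -1.5 -2.2 -0.3  0.2  0.5 -1.4]
[[0.705  0.143  0.088 ]
 [0.6883 0.3007 0.088 ]
 [0.8913 0.3217 0.088 ]
 [0.9036 0.1623 0.088 ]]
[[0.686  0.292  0.088 ]
 [0.7117 0.1367 0.088 ]
 [0.9163 0.154  0.088 ]]
[[0.6486 0.1882 0.088 ]
 [0.6395 0.2404 0.088 ]
 [0.6895 0.2467 0.088 ]
 [0.6967 0.1969 0.088 ]]
[[0.6353 0.2281 0.088 ]
 [0.6524 0.1766 0.088 ]
 [0.698  0.1861 0.088 ]
 [0.6872 0.2405 0.088 ]]
```

```bash
cat >> h.py <<'E'
def rel(target,yaw,s=None):
    """tool-frame shift mm and rz deg to reach tool-down pose"""
    s=s or bot.observe(); R=Ro.from_euler("xyz",s["tool_rot"])
    d=R.inv().apply(np.array(target)-s["position"])*1000
    rv=(R.inv()*Ro.from_euler("xyz",[np.pi,0,yaw])).as_rotvec(degrees=True)
    return d.round(1),rv.round(2)
def st():
    s=bot.observe(); print("t",round(s["clock"],2),"p",s["position"].round(4),"rot",s["tool_rot"].round(3),"F",s["force"].round(1),"w",round(s["grip_width"],4),"q",s["qpos"].round(2))
E
python3 -c "
from h import *
print(rel([.38,.3,.25],3.2));print(rel([.46,-.02,.22],3.523))"
```

```text
(array([-283.9, -232.8,  -18.7]), array([ -0.  ,  -0.  , -19.15]))
(array([-448.1, -518.9,   11.3]), array([ -0.  ,  -0.  , -37.66]))
```

```bash
python3 -m creep '[{"tx":-284,"ty":-233,"tz":-19,"rz":-19},{"tx":-284,"ty":-233,"tz":-19,"rz":-19},{"tx":-284,"ty":-233,"tz":-19,"rz":-19},{"tx":-284,"ty":-233,"tz":-19,"rz":-19},{"tx":-284,"ty":-233,"tz":-19,"rz":-19},{"tx":-284,"ty":-233,"tz":-19,"rz":-19},{"tx":-284,"ty":-233,"tz":-19,"rz":-19},{"tx":-284,"ty":-233,"tz":-19,"rz":-19}]' 40; python3 -c "
from h import *
st();print(rel([.46,-.02,.22],3.523))"
```

```text
t 1.05 p [0.1702 0.6014 0.2313] rot [-3.142 -0.     2.866] F [-0.4  0.8 -0.1] w 0.0853 q [-1.37  0.52 -0.04  1.6   0.02  1.02 -0.11]
(array([-448.1, -518.9,   11.3]), array([ -0.  ,  -0.  , -37.66]))schema error: expected keys rx, ry, rz, tx, ty, tz, hand
```

```bash
python3 -m creep '[{"rx":0,"ry":0,"rz":-19,"tx":-284,"ty":-233,"tz":-19,"hand":-1},{"rx":0,"ry":0,"rz":-19,"tx":-284,"ty":-233,"tz":-19,"hand":-1},{"rx":0,"ry":0,"rz":-19,"tx":-284,"ty":-233,"tz":-19,"hand":-1},{"rx":0,"ry":0,"rz":-19,"tx":-284,"ty":-233,"tz":-19,"hand":-1},{"rx":0,"ry":0,"rz":-19,"tx":-284,"ty":-233,"tz":-19,"hand":-1},{"rx":0,"ry":0,"rz":-19,"tx":-284,"ty":-233,"tz":-19,"hand":-1},{"rx":0,"ry":0,"rz":-19,"tx":-284,"ty":-233,"tz":-19,"hand":-1},{"rx":0,"ry":0,"rz":-19,"tx":-284,"ty":-233,"tz":-19,"hand":-1}]' 40; python3 -c "
from h import *
st();print(rel([.46,-.02,.22],3.523))"
```

```text
clock: 1.85
position: [0.3826, 0.2957, 0.2508]
tool_rot: [-3.141, 0.001, -3.091]
force: [-0.0, 0.7, 0.2]
grip_width: 0.0856
t 1.85 p [0.3826 0.2957 0.2508] rot [-3.141e+00  1.000e-03 -3.091e+00] F [-0.   0.7  0.2] w 0.0856 q [-0.76  0.27 -0.02  1.94  0.01  0.93  0.83]
(array([ -61.3, -319.2,   31.1]), array([ -0.05,   0.06, -18.94]))
```

```bash
python3 -m creep '[{"rx":0,"ry":0,"rz":-19,"tx":-61,"ty":-319,"tz":31,"hand":-1},{"rx":0,"ry":0,"rz":-19,"tx":-61,"ty":-319,"tz":31,"hand":-1},{"rx":0,"ry":0,"rz":-19,"tx":-61,"ty":-319,"tz":31,"hand":-1},{"rx":0,"ry":0,"rz":-19,"tx":-61,"ty":-319,"tz":31,"hand":-1},{"rx":0,"ry":0,"rz":-19,"tx":-61,"ty":-319,"tz":31,"hand":-1},{"rx":0,"ry":0,"rz":-19,"tx":-61,"ty":-319,"tz":31,"hand":-1},{"rx":0,"ry":0,"rz":-19,"tx":-61,"ty":-319,"tz":31,"hand":-1},{"rx":0,"ry":0,"rz":-19,"tx":-61,"ty":-319,"tz":31,"hand":-1}]' ; python3 - <<'E'
from h import *
s=bot.observe(); p=viewer.grab_frame("wrist"); im=p["pixels"].copy(); st()
v=(.46,-.02,.381)
for X in [(.1,0,.07),(0,0,.1),(.016,.02,.1),(-.016,.02,.1),(.016,-.02,.1),(-.016,-.02,.1),(.13,.045,.01),(.13,-.045,.01)]:
    c,q=np.cos(v[2]),np.sin(v[2]); W=[v[0]+c*X[0]-q*X[1],v[1]+q*X[0]+c*X[1],X[2]]
    a=proj(p,[W],s)[0]; cv2.circle(im,(int(a[0]),int(a[1])),3,(0,255,0),-1)
cv2.imwrite("pics/w1.png",im); cv2.imwrite("pics/w1raw.png",p["pixels"])
E
```

```text
clock: 2.65
position: [0.4591, -0.0203, 0.2191]
tool_rot: [-3.14, -0.0, -2.761]
force: [0.6, 0.3, 0.9]
grip_width: 0.0853
t 2.7 p [ 0.4589 -0.0175  0.2192] rot [-3.141 -0.    -2.759] F [ 0.3  2.1 -0.5] w 0.0853 q [-0.17  0.28  0.1   2.04 -0.04  0.83  1.9 ]
```

View pics/w1.png

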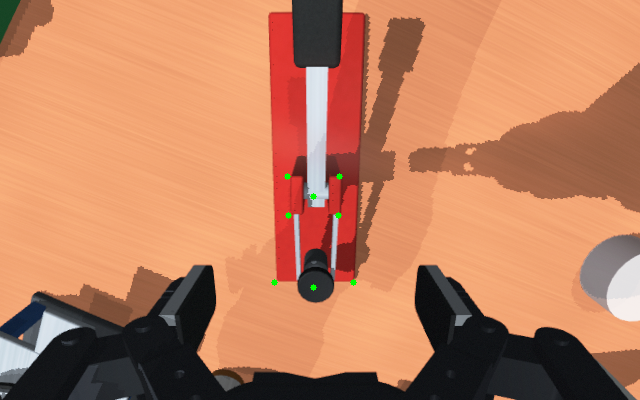

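```bash
python3 -c "
from h import *
st();print(rel([.459,-.0177,.063],-2.760))"
```

```text
t 2.7 p [ 0.4589 -0.0175  0.2192] rot [-3.141 -0.    -2.759] F [ 0.3  2.1 -0.5] w 0.0853 q [-0.17  0.28  0.1   2.04 -0.04  0.83  1.9 ]
(array([-1.000e-01, -1.000e-01,  1.562e+02]), array([-0.02, -0.02,  0.08]))
```

```bash
python3 -m creep '[{"rx":0,"ry":0,"rz":0,"tx":0,"ty":1,"tz":50,"hand":-1},{"rx":0,"ry":0,"rz":0,"tx":0,"ty":1,"tz":90,"hand":-1},{"rx":0,"ry":0,"rz":0,"tx":0,"ty":1,"tz":125,"hand":-1},{"rx":0,"ry":0,"rz":0,"tx":0,"ty":1,"tz":145,"hand":-1},{"rx":0,"ry":0,"rz":0,"tx":0,"ty":1,"tz":156,"hand":-1},{"rx":0,"ry":0,"rz":0,"tx":0,"ty":1,"tz":156,"hand":-1},{"rx":0,"ry":0,"rz":0,"tx":0,"ty":1,"tz":156,"hand":-1}]'; python3 - <<'E'
from h import *
s=bot.observe(); p=viewer.grab_frame("wrist"); st()
cv2.imwrite("pics/w2.png",p["pixels"])
E
```

```text
clock: 3.4
position: [0.4588, -0.014, 0.0641]
tool_rot: [-3.141, 0.001, -2.754]
force: [-0.1, -0.7, 0.8]
grip_width: 0.0856
t 3.45 p [ 0.459  -0.014   0.0643] rot [-3.141e+00  2.000e-03 -2.754e+00] F [0.6 0.  0.7] w 0.0853 q [-0.14  0.55  0.06  2.16 -0.07  0.44  1.93]
```

View pics/w2.png

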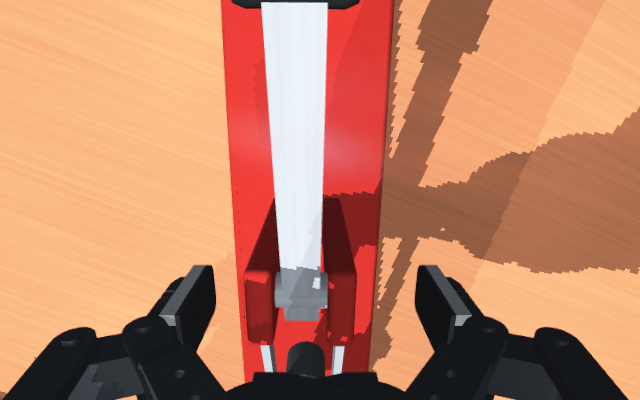

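```bash
python3 -m creep '[{"rx":0,"ry":0,"rz":0,"tx":4,"ty":-4,"tz":2,"hand":-1},{"rx":0,"ry":0,"rz":0,"tx":4,"ty":-4,"tz":2,"hand":-1},{"rx":0,"ry":0,"rz":0,"tx":4,"ty":-4,"tz":2,"hand":0},{"rx":0,"ry":0,"rz":0,"tx":4,"ty":-4,"tz":2,"hand":1},{"rx":0,"ry":0,"rz":0,"tx":4,"ty":-4,"tz":2,"hand":1},{"rx":0,"ry":0,"rz":0,"tx":4,"ty":-4,"tz":2,"hand":1},{"rx":0,"ry":0,"rz":0,"tx":4,"ty":-4,"tz":2,"hand":1},{"rx":0,"ry":0,"rz":0,"tx":4,"ty":-4,"tz":2,"hand":1}]' 40; python3 - <<'E'
from h import *
st(); p=viewer.grab_frame("wrist"); st()
cv2.imwrite("pics/w3.png",p["pixels"])
E
```

```text
clock: 4.25
position: [0.4564, -0.0197, 0.0615]
tool_rot: [-3.141, 0.0, -2.754]
force: [1.9, -3.3, 5.7]
grip_width: 0.0395
t 4.25 p [ 0.4564 -0.0197  0.0615] rot [-3.141  0.    -2.754] F [ 1.9 -3.3  5.7] w 0.0395 q [-0.13  0.55  0.05  2.16 -0.07  0.43  1.94]
t 4.3 p [ 0.4564 -0.0197  0.0614] rot [-3.141  0.    -2.754] F [ 2.1 -2.2  5.5] w 0.0397 q [-0.13  0.55  0.05  2.16 -0.07  0.43  1.94]
```

View pics/w3.png

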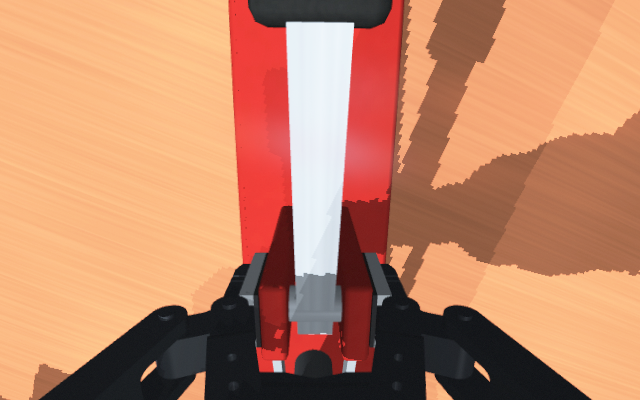

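```bash
python3 -c "
from h import *
print(rel([.510,.200,.0615],.105+np.pi))"
```

```text
(array([-1.326e+02,  1.832e+02, -1.000e-01]), array([-1.000e-02,  3.000e-02,  1.617e+01]))
```

```bash
python3 -m creep '[{"rx":0,"ry":0,"rz":1,"tx":-8,"ty":11,"tz":0,"hand":1},{"rx":0,"ry":0,"rz":3,"tx":-25,"ty":35,"tz":0,"hand":1},{"rx":0,"ry":0,"rz":6,"tx":-45,"ty":63,"tz":0,"hand":1},{"rx":0,"ry":0,"rz":9,"tx":-67,"ty":93,"tz":0,"hand":1},{"rx":0,"ry":0,"rz":12,"tx":-90,"ty":123,"tz":0,"hand":1},{"rx":0,"ry":0,"rz":14,"tx":-110,"ty":151,"tz":0,"hand":1},{"rx":0,"ry":0,"rz":16,"tx":-126,"ty":173,"tz":0,"hand":1},{"rx":0,"ry":0,"rz":16,"tx":-132,"ty":183,"tz":0,"hand":1}]'; python3 - <<'E'
from h import *
st(); 
for n in("scene","side"):
    p=viewer.grab_frame(n); cv2.imwrite(f"pics/{n}4.png",p["pixels"])
st()
im=cv2.imread("pics/scene4.png")[140:380,260:500]; cv2.imwrite("pics/scene4z.png",cv2.resize(im,None,fx=2.5,fy=2.5,interpolation=2))
im=cv2.imread("pics/side4.png")[80:240,240:440]; cv2.imwrite("pics/side4z.png",cv2.resize(im,None,fx=3,fy=3,interpolation=2))
E
```

```text
clock: 5.1
position: [0.5093, 0.2006, 0.0615]
tool_rot: [-3.14, -0.001, -3.033]
force: [-4.2, -21.2, 22.3]
grip_width: 0.0397
t 5.1 p [0.5093 0.2006 0.0615] rot [-3.140e+00 -1.000e-03 -3.033e+00] F [ -4.2 -21.2  22.3] w 0.0397 q [-0.61  0.66  0.18  1.94 -0.2   0.57  1.38]
t 5.2 p [0.5094 0.2014 0.0613] rot [ 3.141e+00  1.000e-03 -3.032e+00] F [1.5 6.5 2. ] w 0.04 q [-0.61  0.66  0.18  1.94 -0.21  0.57  1.38]
```

View pics/scene4z.png

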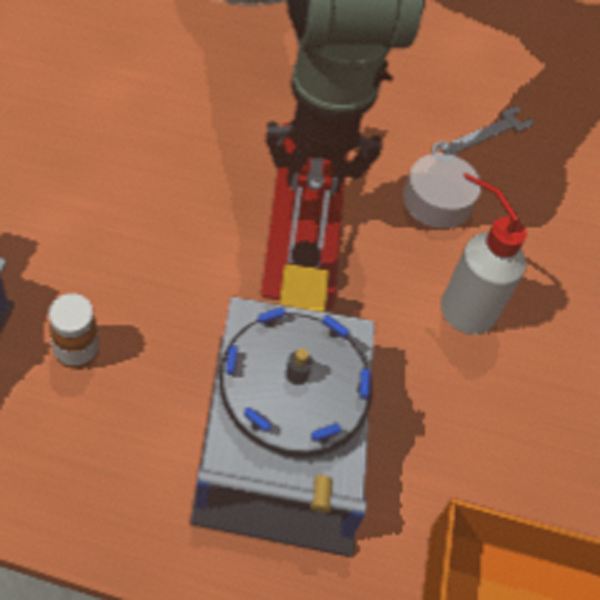

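View pics/side4z.png

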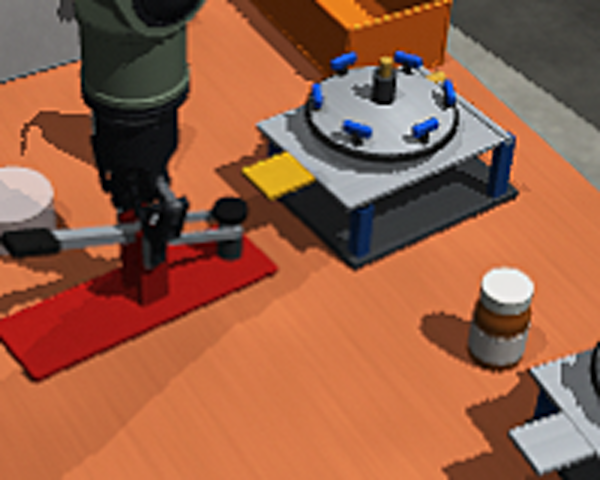

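```bash
cat > tab.py <<'E'
from h import *
from scipy.optimize import minimize
def yellow(p):
    hsv=cv2.cvtColor(p["pixels"],cv2.COLOR_BGR2HSV)
    m=(hsv[...,1]>130)&(hsv[...,0]>20)&(hsv[...,0]<35)
    box=np.zeros_like(m); a=proj(p,[[.668,.217,.088]])[0].astype(int); box[a[1]-25:a[1]+25,a[0]-30:a[0]+30]=1
    return big(m&box)
def quad(v,z): 
    c,s=np.cos(v[2]),np.sin(v[2]); P=np.array([[-.025,-.025],[-.025,.025],[v[3],.025],[v[3],-.025]])
    return np.c_[v[0]+c*P[:,0]-s*P[:,1], v[1]+s*P[:,0]+c*P[:,1], np.full(4,z)]
def fit(ps,z=.088):
    ms=[yellow(p) for p in ps]
    def cost(v):
        t=0
        for p,m in zip(ps,ms):
            q=np.round(proj(p,quad(v,z))*16*4+24*0).astype(int)
            r=np.zeros((1600,2560),np.uint8); cv2.fillPoly(r,[np.round((proj(p,quad(v,z))+.5)*4*16-8).astype(np.int32)],255,shift=4)
            r=cv2.resize(r,(640,400),interpolation=cv2.INTER_AREA)/255.
            t+=np.abs(r-m).sum()/m.sum()
        return t+ 2*(v[2]-.105)**2
    b=None
    for y0 in (.211,.217,.223):
        r=minimize(cost,[.668,y0,.105,.02],method="Nelder-Mead",options=dict(initial_simplex=np.array([[.668,y0,.105,.02],[.674,y0,.105,.02],[.668,y0+.006,.105,.02],[.668,y0,.15,.02],[.668,y0,.105,.026]]),xatol=1e-5,fatol=1e-5))
        if b is None or r.fun<b.fun:b=r
    return b.x.round(4),round(b.fun,3)
E
python3 - <<'E'
from tab import *
sc=viewer.grab_frame("scene"); si=viewer.grab_frame("side"); st()
print(fit([sc]),fit([si]),fit([sc,si]))
S=unproj(sc,[[382,239.6]],.07)[0]; D=unproj(si,[[316.7,149.7]],.07)[0]; print("saddle",S,D)
s=bot.observe(); y=s["tool_rot"][2]; print("tcp saddle",s["position"][:2]-.1*np.array([np.cos(y),np.sin(y)]))
E
```

```text
t 5.3 p [0.5092 0.201  0.0613] rot [ 3.140e+00  1.000e-03 -3.032e+00] F [2.2 5.2 1.8] w 0.0393 q [-0.61  0.66  0.18  1.94 -0.21  0.57  1.38]
(array([0.666 , 0.2167, 0.0718, 0.0274]), np.float64(0.138)) (array([0.6637, 0.2142, 0.0996, 0.0302]), np.float64(0.082)) (array([0.6661, 0.2152, 0.0947, 0.0281]), np.float64(0.266))
saddle [0.606649   0.20920596 0.07      ] [0.60957471 0.20611413 0.07      ]
tcp saddle [0.60863257 0.21192384]
```

```bash
python3 -m creep '[{"rx":0,"ry":0,"rz":0,"tx":-6,"ty":0,"tz":0,"hand":1},{"rx":0,"ry":0,"rz":0,"tx":-18,"ty":0,"tz":0,"hand":1},{"rx":0,"ry":0,"rz":0,"tx":-32,"ty":0,"tz":0,"hand":1},{"rx":0,"ry":0,"rz":0,"tx":-45,"ty":0,"tz":0,"hand":1},{"rx":0,"ry":0,"rz":0,"tx":-54,"ty":0,"tz":0,"hand":1},{"rx":0,"ry":0,"rz":0,"tx":-58,"ty":0,"tz":0,"hand":1},{"rx":0,"ry":0,"rz":0,"tx":-58,"ty":0,"tz":0,"hand":1},{"rx":0,"ry":0,"rz":0,"tx":-58,"ty":0,"tz":0,"hand":1}]'; python3 - <<'E'
from tab import *
st(); sc=viewer.grab_frame("scene"); si=viewer.grab_frame("side"); 
for n,p in(("scene",sc),("side",si)):
    cv2.imwrite(f"pics/{n}5.png",p["pixels"])
st(); print(fit([si]))
im=cv2.imread("pics/scene5.png")[140:380,260:500]; cv2.imwrite("pics/scene5z.png",cv2.resize(im,None,fx=2.5,fy=2.5,interpolation=2))
im=cv2.imread("pics/side5.png")[80:240,240:440]; cv2.imwrite("pics/side5z.png",cv2.resize(im,None,fx=4,fy=3.75,interpolation=2))
s=bot.observe(); y=s["tool_rot"][2]; print("tcp saddle",s["position"][:2]-.1*np.array([np.cos(y),np.sin(y)]))
E
```

```text
clock: 6.1
position: [0.5657, 0.2056, 0.0611]
tool_rot: [-3.141, -0.003, -3.034]
force: [-5.1, -0.8, 6.3]
grip_width: 0.0394
t 6.1 p [0.5657 0.2056 0.0611] rot [-3.141e+00 -3.000e-03 -3.034e+00] F [-5.1 -0.8  6.3] w 0.0394 q [-0.57  0.72  0.18  1.79 -0.2   0.65  1.41]
t 6.2 p [0.5657 0.2056 0.0611] rot [-3.141e+00 -2.000e-03 -3.033e+00] F [-5.3 -0.4  6.7] w 0.0393 q [-0.57  0.72  0.18  1.79 -0.2   0.65  1.41]
(array([0.6633, 0.2132, 0.1015, 0.0306]), np.float64(0.101))
tcp saddle [0.66515785 0.21637174]
```

View pics/scene5z.png

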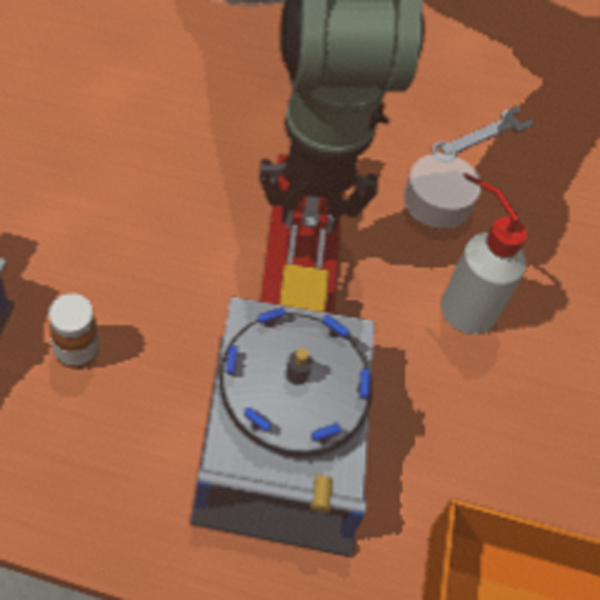

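View pics/side5z.png

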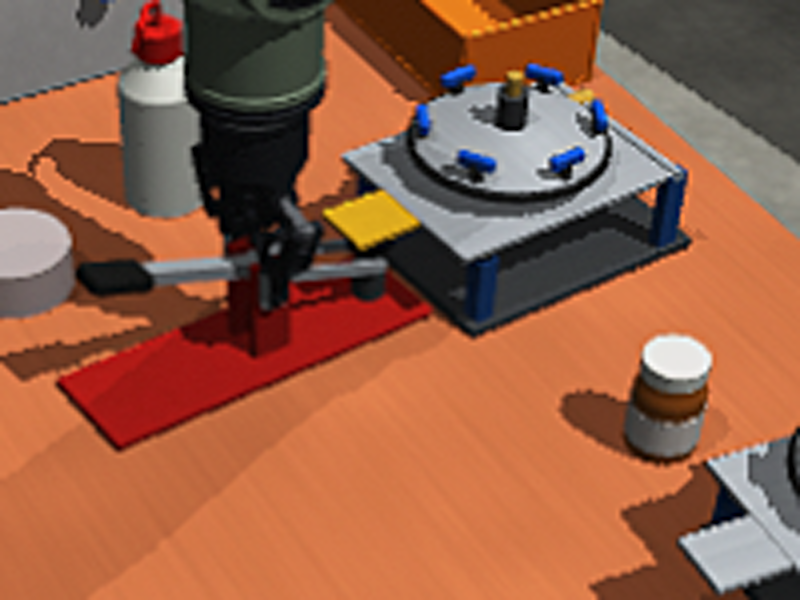

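```bash
python3 - <<'E'
from tab import *
s=bot.observe(); v=[*s["position"][:2],s["tool_rot"][2]+np.pi]
def tr(v,X): 
    c,q=np.cos(v[2]),np.sin(v[2]); X=np.array(X,float); return np.c_[v[0]+c*X[:,0]-q*X[:,1],v[1]+q*X[:,0]+c*X[:,1],X[:,2]]
th=np.linspace(0,2*np.pi,24)
sad=np.c_[.1+.018*np.cos(th),.018*np.sin(th),0*th+.07]
base=[[-.15,-.045,.01],[-.15,.045,.01],[.13,.045,.01],[.13,-.045,.01]]
m=[.6655,.2158,.105]
for n,(x0,y0,x1,y1),f in (("scene",(330,200,450,300),6),("side",(240,80,400,200),5)):
    p=viewer.grab_frame(n); im=cv2.resize(p["pixels"][y0:y1,x0:x1],None,fx=f,fy=f,interpolation=cv2.INTER_NEAREST)
    def d(W,col): cv2.polylines(im,[((proj(p,W)+.5-[x0,y0])*f).astype(int)],True,col,1)
    d(tr(v,base),(255,255,0)); d(tr(v,sad),(0,255,0)); d(tr(m,[[-.025,-.025,.088],[-.025,.025,.088],[.03,.025,.088],[.03,-.025,.088]]),(255,0,255))
    d(tr(m,[[.04,-.085,.0],[.04,.085,.0]]),(255,255,255)); 
    cv2.imwrite(f"pics/{n}6.png",im)
E
```

```text
(no output)
```

View pics/side6.png

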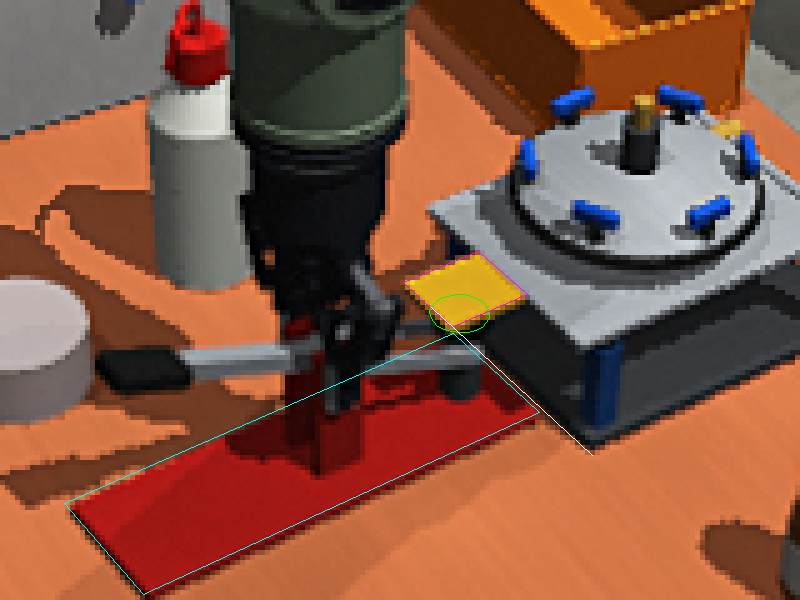

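View pics/scene6.png

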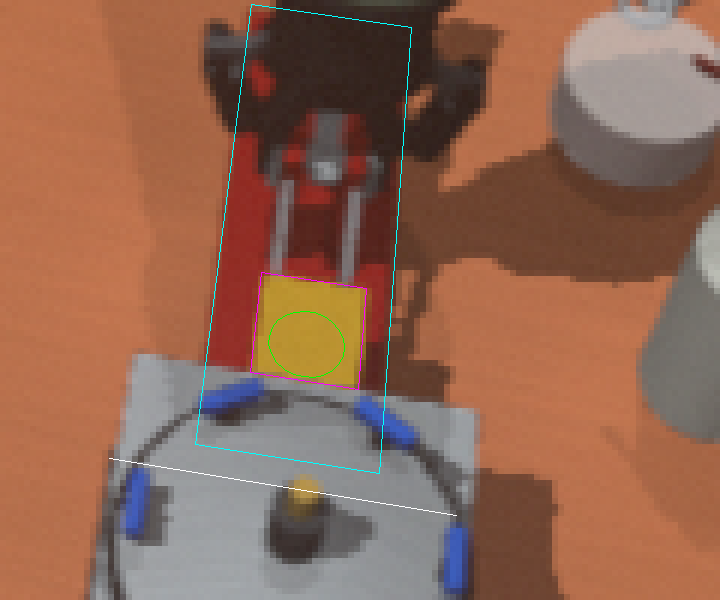

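```bash
python3 -m creep '[{"rx":0,"ry":0,"rz":0,"tx":0,"ty":0,"tz":0,"hand":0.3},{"rx":0,"ry":0,"rz":0,"tx":0,"ty":0,"tz":0,"hand":-0.2},{"rx":0,"ry":0,"rz":0,"tx":0,"ty":0,"tz":0,"hand":-0.6},{"rx":0,"ry":0,"rz":0,"tx":0,"ty":0,"tz":0,"hand":-0.6},{"rx":0,"ry":0,"rz":0,"tx":0,"ty":0,"tz":0,"hand":-0.6},{"rx":0,"ry":0,"rz":0,"tx":0,"ty":0,"tz":-20,"hand":-0.6},{"rx":0,"ry":0,"rz":0,"tx":0,"ty":0,"tz":-60,"hand":-0.6},{"rx":0,"ry":0,"rz":0,"tx":0,"ty":0,"tz":-105,"hand":-0.6}]'; python3 - <<'E'
from tab import *
st()
s=bot.observe(); p=viewer.grab_frame("wrist");cv2.imwrite("pics/w7.png",p["pixels"])
E
```

```text
clock: 7.1
position: [0.5662, 0.2056, 0.1666]
tool_rot: [-3.141, -0.002, -3.034]
force: [0.3, 0.6, 0.3]
grip_width: 0.0679
t 7.1 p [0.5662 0.2056 0.1666] rot [-3.141e+00 -2.000e-03 -3.034e+00] F [0.3 0.6 0.3] w 0.0679 q [-0.61  0.57  0.23  1.73 -0.16  0.86  1.38]
```

View pics/w7.png

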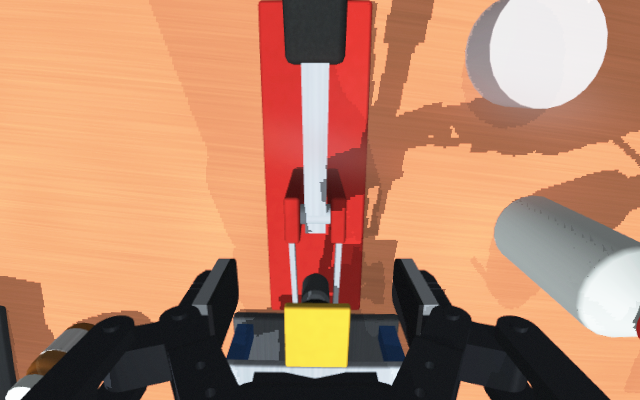

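```bash
python3 - <<'E'
from tab import *
s=bot.observe(); p=viewer.grab_frame("wrist"); im=p["pixels"]
x0,y0,x1,y1=260,180,380,330;f=5
im=cv2.resize(im[y0:y1,x0:x1],None,fx=f,fy=f,interpolation=cv2.INTER_NEAREST)[150:]
y0+=30
def tr(v,X): 
    c,q=np.cos(v[2]),np.sin(v[2]); X=np.array(X,float); return np.c_[v[0]+c*X[:,0]-q*X[:,1],v[1]+q*X[:,0]+c*X[:,1],X[:,2]]
v=[.5657,.2056,-3.034+np.pi]; m=[.6655,.2158,.105]
th=np.linspace(0,2*np.pi,40)
def d(W,col): cv2.polylines(im,[((proj(p,W,s)+.5-[x0,y0])*f).astype(int)],True,col,1)
d(tr(v,np.c_[.1+.018*np.cos(th),.018*np.sin(th),0*th+.07]),(0,255,0))
d(tr(v,[[-.016,-.02,.1],[-.016,.02,.1],[.016,.02,.1],[.016,-.02,.1]]),(255,255,0))
d(tr(m,[[-.025,-.025,.088],[-.025,.025,.088],[.03,.025,.088],[.03,-.025,.088]]),(255,0,255))
d(tr(m,[[-.025,-.025,.080],[-.025,.025,.080]]),(255,255,255))
cv2.imwrite("pics/w8.png",im)
W=unproj(p,[[285,305],[350,305]],.088,s);print(W.mean(0))
E
```

```text
[0.64696661 0.21852546 0.088     ]
```

View pics/w8.png

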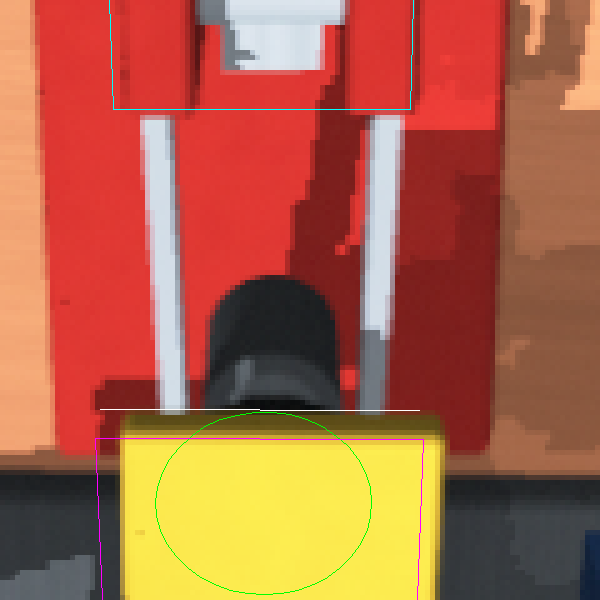

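```bash
python3 -m creep '[{"rx":0,"ry":0,"rz":0,"tx":0,"ty":-1,"tz":-10,"hand":0.5},{"rx":0,"ry":0,"rz":0,"tx":40,"ty":-1,"tz":-10,"hand":1},{"rx":0,"ry":0,"rz":0,"tx":80,"ty":-1,"tz":-10,"hand":1},{"rx":0,"ry":0,"rz":0,"tx":116,"ty":-1,"tz":-10,"hand":1},{"rx":0,"ry":0,"rz":0,"tx":116,"ty":-1,"tz":10,"hand":1},{"rx":0,"ry":0,"rz":0,"tx":116,"ty":-1,"tz":20,"hand":1},{"rx":0,"ry":0,"rz":0,"tx":116,"ty":-1,"tz":20,"hand":1},{"rx":0,"ry":0,"rz":0,"tx":116,"ty":-1,"tz":20,"hand":1}]'; python3 - <<'E'
from tab import *
st()
p=viewer.grab_frame("wrist");cv2.imwrite("pics/w9.png",p["pixels"])
p=viewer.grab_frame("side");im=p["pixels"][80:240,220:420];cv2.imwrite("pics/side9.png",cv2.resize(im,None,fx=4,fy=3.75,interpolation=2))
E
```

```text
clock: 8.0
position: [0.4522, 0.1923, 0.1462]
tool_rot: [-3.141, -0.001, -3.034]
force: [0.9, 0.5, 1.3]
grip_width: 0.0002
t 8.0 p [0.4522 0.1923 0.1462] rot [-3.141e+00 -1.000e-03 -3.034e+00] F [0.9 0.5 1.3] w 0.0002 q [-0.7   0.45  0.22  2.03 -0.15  0.68  1.31]
```

View pics/w9.png

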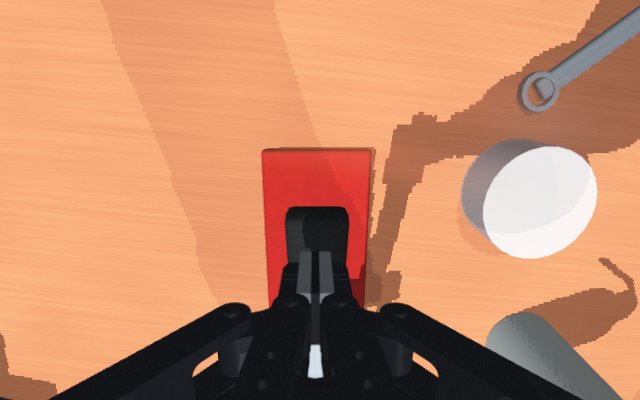

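View pics/side9.png

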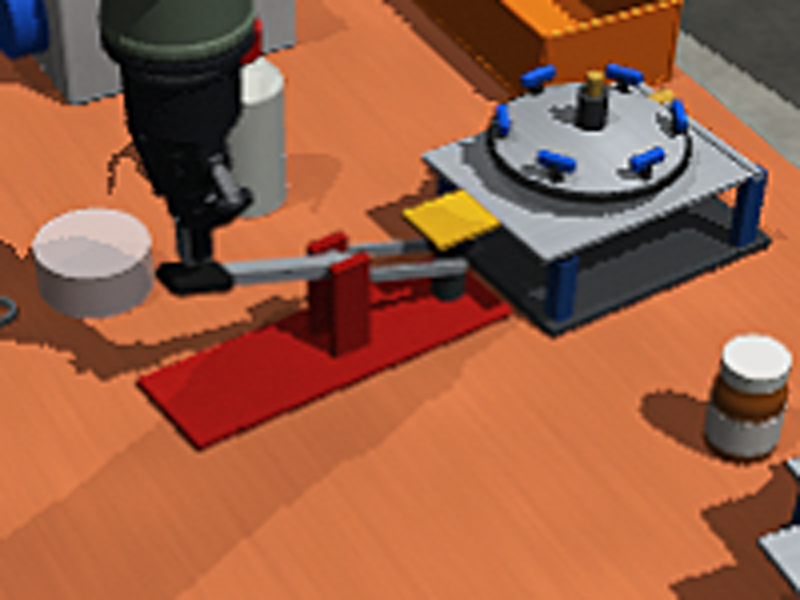

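```bash
python3 -m creep '[{"rx":0,"ry":0,"rz":0,"tx":0,"ty":0,"tz":8,"hand":1},{"rx":0,"ry":0,"rz":0,"tx":0,"ty":0,"tz":13,"hand":1},{"rx":0,"ry":0,"rz":0,"tx":2,"ty":0,"tz":17,"hand":1},{"rx":0,"ry":0,"rz":0,"tx":4,"ty":0,"tz":21,"hand":1},{"rx":0,"ry":0,"rz":0,"tx":5,"ty":0,"tz":25,"hand":1},{"rx":0,"ry":0,"rz":0,"tx":5,"ty":0,"tz":25,"hand":1}]'; python3 - <<'E'
from tab import *
st()
p=viewer.grab_frame("side");im=p["pixels"][80:240,220:420];cv2.imwrite("pics/side10.png",cv2.resize(im,None,fx=4,fy=3.75,interpolation=2))
st()
E
```

```text
clock: 8.7
position: [0.4466, 0.1919, 0.121]
tool_rot: [-3.141, -0.0, -3.033]
force: [0.7, 0.8, 5.5]
grip_width: -0.0001
t 8.7 p [0.4466 0.1919 0.121 ] rot [-3.141 -0.    -3.033] F [0.7 0.8 5.5] w -0.0001 q [-0.69  0.48  0.21  2.07 -0.17  0.61  1.32]
t 8.75 p [0.4467 0.192  0.1213] rot [-3.142 -0.    -3.033] F [ 1.5 -0.4  5.9] w 0.0 q [-0.69  0.48  0.21  2.06 -0.17  0.61  1.31]
```

View pics/side10.png

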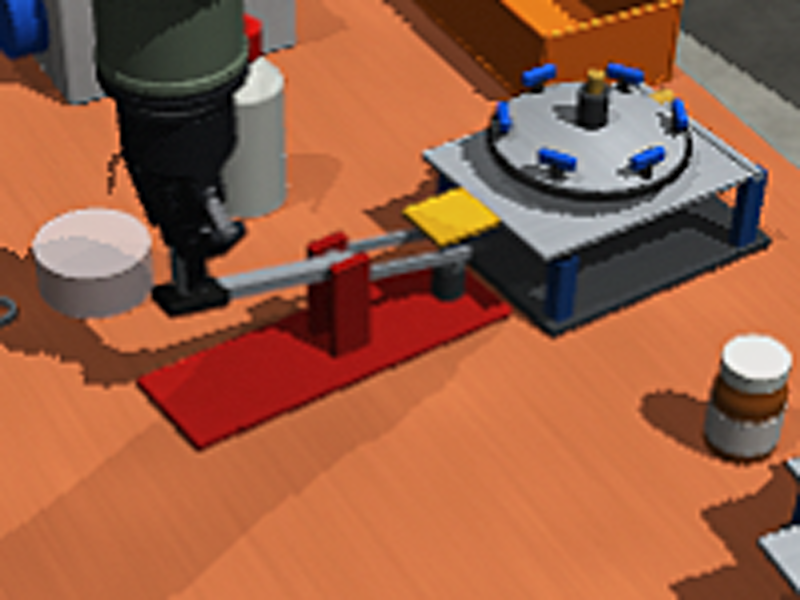

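```bash
python3 -m creep '[{"rx":0,"ry":0,"rz":0,"tx":1,"ty":0,"tz":5,"hand":1},{"rx":0,"ry":0,"rz":0,"tx":2,"ty":0,"tz":10,"hand":1},{"rx":0,"ry":0,"rz":0,"tx":3,"ty":0,"tz":15,"hand":1},{"rx":0,"ry":0,"rz":0,"tx":4,"ty":0,"tz":20,"hand":1},{"rx":0,"ry":0,"rz":0,"tx":4,"ty":0,"tz":25,"hand":1},{"rx":0,"ry":0,"rz":0,"tx":5,"ty":0,"tz":30,"hand":1},{"rx":0,"ry":0,"rz":0,"tx":5,"ty":0,"tz":35,"hand":1},{"rx":0,"ry":0,"rz":0,"tx":4,"ty":0,"tz":40,"hand":1}]'; python3 - <<'E'
from tab import *
st()
p=viewer.grab_frame("side");im=p["pixels"][80:240,220:420];cv2.imwrite("pics/side11.png",cv2.resize(im,None,fx=4,fy=3.75,interpolation=2))
st()
E
```

```text
clock: 9.55
position: [0.442, 0.1914, 0.0812]
tool_rot: [-3.141, -0.001, -3.033]
force: [-7.1, -1.5, 7.0]
grip_width: 0.0001
t 9.55 p [0.442  0.1914 0.0812] rot [-3.141e+00 -1.000e-03 -3.033e+00] F [-7.1 -1.5  7. ] w 0.0001 q [-0.67  0.55  0.18  2.1  -0.19  0.51  1.33]
t 9.6 p [0.4419 0.1913 0.0805] rot [-3.141e+00 -2.000e-03 -3.033e+00] F [-2.4  0.   5. ] w -0.0002 q [-0.67  0.55  0.18  2.1  -0.19  0.51  1.33]
```

View pics/side11.png

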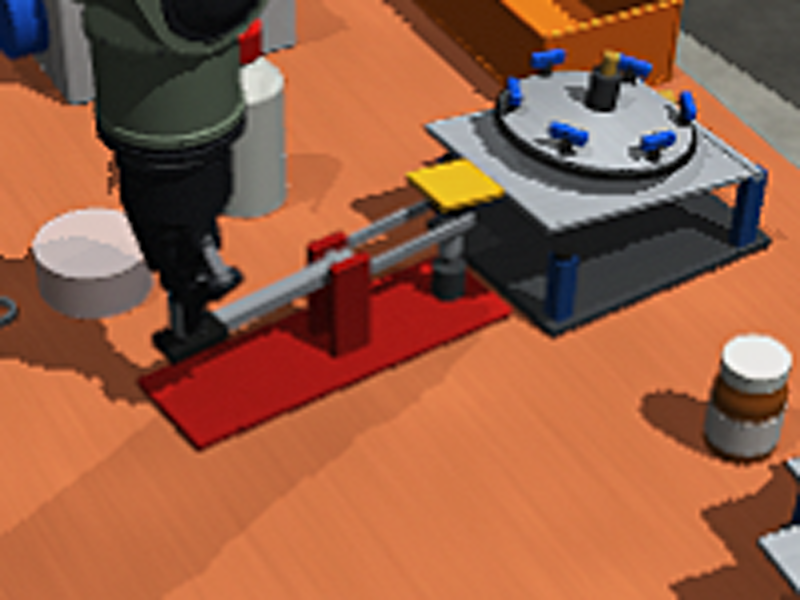

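```bash
python3 -m creep '[{"rx":0,"ry":0,"rz":0,"tx":0,"ty":0,"tz":3,"hand":1},{"rx":0,"ry":0,"rz":0,"tx":-1,"ty":0,"tz":6,"hand":1},{"rx":0,"ry":0,"rz":0,"tx":-1,"ty":0,"tz":8,"hand":1},{"rx":0,"ry":0,"rz":0,"tx":-1,"ty":0,"tz":10,"hand":1},{"rx":0,"ry":0,"rz":0,"tx":-1,"ty":0,"tz":10,"hand":1},{"rx":0,"ry":0,"rz":0,"tx":-1,"ty":0,"tz":10,"hand":1},{"rx":0,"ry":0,"rz":0,"tx":-1,"ty":0,"tz":10,"hand":1}]'; python3 - <<'E'
from tab import *
st()
p=viewer.grab_frame("side");im=p["pixels"][80:240,220:420];cv2.imwrite("pics/side12.png",cv2.resize(im,None,fx=4,fy=3.75,interpolation=2))
st()
E
```

```text
clock: 10.3
position: [0.4429, 0.1916, 0.072]
tool_rot: [3.141, -0.001, -3.033]
force: [-10.6, -2.0, 27.4]
grip_width: -0.0002
t 10.3 p [0.4429 0.1916 0.072 ] rot [ 3.141e+00 -1.000e-03 -3.033e+00] F [-10.6  -2.   27.4] w -0.0002 q [-0.66  0.57  0.17  2.1  -0.2   0.49  1.34]
t 10.35 p [0.4429 0.1916 0.072 ] rot [ 3.141e+00 -1.000e-03 -3.033e+00] F [-11.   -0.8  27.2] w -0.0001 q [-0.66  0.57  0.17  2.1  -0.2   0.49  1.34]
```

View pics/side12.png

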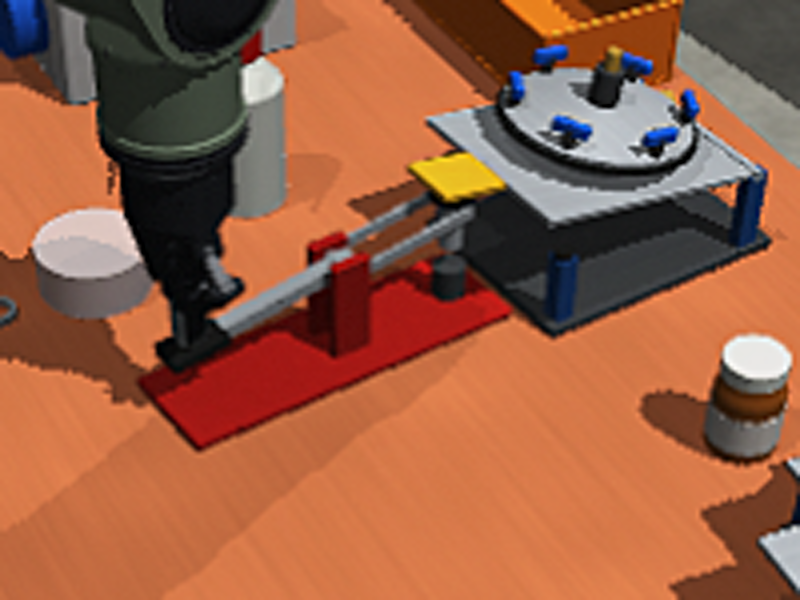

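```bash
python3 -m creep '[{"rx":0,"ry":0,"rz":0,"tx":0,"ty":0,"tz":-3,"hand":1},{"rx":0,"ry":0,"rz":0,"tx":1,"ty":0,"tz":-7,"hand":1},{"rx":0,"ry":0,"rz":0,"tx":1,"ty":0,"tz":-11,"hand":1},{"rx":0,"ry":0,"rz":0,"tx":1,"ty":0,"tz":-15,"hand":1},{"rx":0,"ry":0,"rz":0,"tx":1,"ty":0,"tz":-19,"hand":1},{"rx":0,"ry":0,"rz":0,"tx":1,"ty":0,"tz":-23,"hand":1},{"rx":0,"ry":0,"rz":0,"tx":0,"ty":0,"tz":-27,"hand":1},{"rx":0,"ry":0,"rz":0,"tx":0,"ty":0,"tz":-31,"hand":1}]' && python3 -m creep '[{"rx":0,"ry":0,"rz":0,"tx":0,"ty":0,"tz":-4,"hand":1},{"rx":0,"ry":0,"rz":0,"tx":-1,"ty":0,"tz":-8,"hand":1},{"rx":0,"ry":0,"rz":0,"tx":-2,"ty":0,"tz":-12,"hand":1},{"rx":0,"ry":0,"rz":0,"tx":-3,"ty":0,"tz":-16,"hand":1},{"rx":0,"ry":0,"rz":0,"tx":-4,"ty":0,"tz":-20,"hand":1},{"rx":0,"ry":0,"rz":0,"tx":-5,"ty":0,"tz":-24,"hand":1},{"rx":0,"ry":0,"rz":0,"tx":-7,"ty":0,"tz":-28,"hand":1},{"rx":0,"ry":0,"rz":0,"tx":-8,"ty":0,"tz":-33,"hand":1}]' && python3 -m creep '[{"rx":0,"ry":0,"rz":0,"tx":0,"ty":0,"tz":-5,"hand":1},{"rx":0,"ry":0,"rz":0,"tx":0,"ty":0,"tz":-8,"hand":1},{"rx":0,"ry":0,"rz":0,"tx":0,"ty":0,"tz":-8,"hand":1},{"rx":0,"ry":0,"rz":0,"tx":0,"ty":0,"tz":-8,"hand":1},{"rx":0,"ry":0,"rz":0,"tx":0,"ty":0,"tz":-8,"hand":1}]'; python3 - <<'E'
from tab import *
st()
p=viewer.grab_frame("side");im=p["pixels"][80:240,220:420];cv2.imwrite("pics/side13.png",cv2.resize(im,None,fx=4,fy=3.75,interpolation=2))
print(fit([p]))
p=viewer.grab_frame("wrist");cv2.imwrite("pics/w13.png",p["pixels"])
st()
E
```

```text
clock: 11.15
position: [0.4435, 0.1916, 0.1026]
tool_rot: [-3.142, -0.0, -3.033]
force: [0.3, -0.7, 5.1]
grip_width: -0.0002
clock: 11.95
position: [0.4518, 0.1925, 0.1356]
tool_rot: [-3.142, -0.0, -3.033]
force: [1.0, 0.1, 0.7]
grip_width: 0.0
clock: 12.45
position: [0.4515, 0.1924, 0.1431]
tool_rot: [-3.141, -0.0, -3.033]
force: [0.4, -0.7, -0.8]
grip_width: -0.0001
t 12.45 p [0.4515 0.1924 0.1431] rot [-3.141 -0.    -3.033] F [ 0.4 -0.7 -0.8] w -0.0001 q [-0.69  0.45  0.22  2.04 -0.16  0.67  1.31]
(array([0.6644, 0.2137, 0.096 , 0.0299]), np.float64(0.103))
t 12.55 p [0.4516 0.1924 0.1431] rot [-3.141 -0.    -3.034] F [ 0.6 -0.3 -0.2] w -0.0001 q [-0.69  0.45  0.22  2.04 -0.16  0.67  1.31]
```

View pics/side13.png

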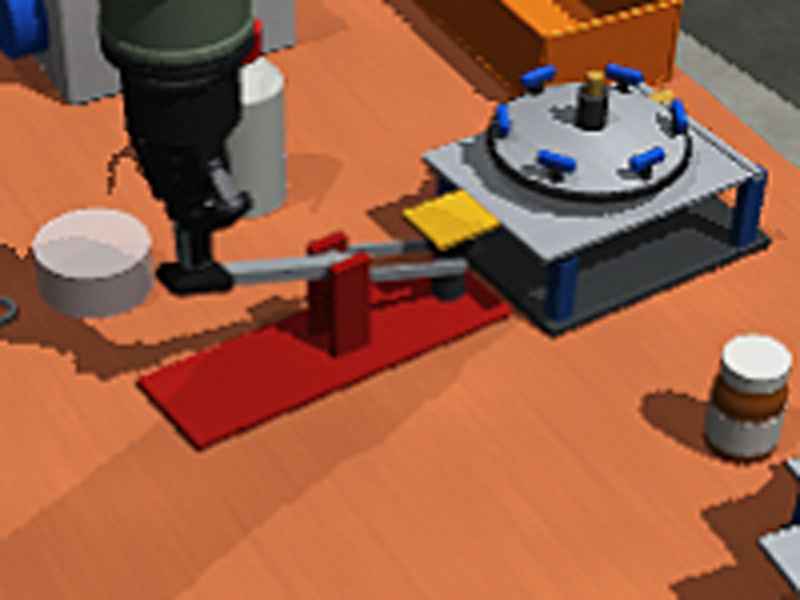

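View pics/w13.png

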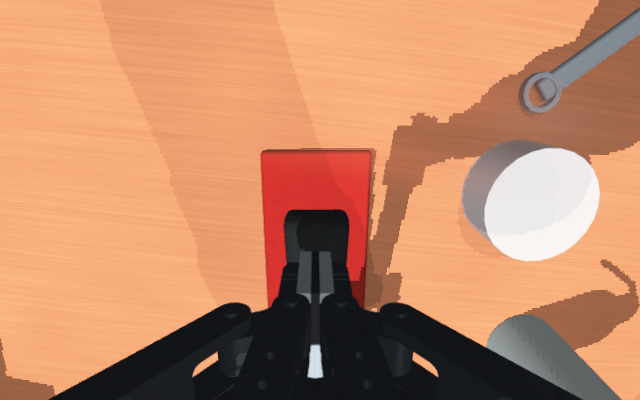

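```bash
python3 -m creep '[{"rx":0,"ry":0,"rz":0,"tx":0,"ty":0,"tz":5,"hand":1},{"rx":0,"ry":0,"rz":0,"tx":0,"ty":0,"tz":10,"hand":1},{"rx":0,"ry":0,"rz":0,"tx":2,"ty":0,"tz":14,"hand":1},{"rx":0,"ry":0,"rz":0,"tx":4,"ty":0,"tz":18,"hand":1},{"rx":0,"ry":0,"rz":0,"tx":5,"ty":0,"tz":22,"hand":1},{"rx":0,"ry":0,"rz":0,"tx":6,"ty":0,"tz":27,"hand":1},{"rx":0,"ry":0,"rz":0,"tx":7,"ty":0,"tz":32,"hand":1},{"rx":0,"ry":0,"rz":0,"tx":8,"ty":0,"tz":37,"hand":1}]' && python3 -m creep '[{"rx":0,"ry":0,"rz":0,"tx":1,"ty":0,"tz":5,"hand":1},{"rx":0,"ry":0,"rz":0,"tx":1,"ty":0,"tz":10,"hand":1},{"rx":0,"ry":0,"rz":0,"tx":1,"ty":0,"tz":15,"hand":1},{"rx":0,"ry":0,"rz":0,"tx":1,"ty":0,"tz":20,"hand":1},{"rx":0,"ry":0,"rz":0,"tx":1,"ty":0,"tz":25,"hand":1},{"rx":0,"ry":0,"rz":0,"tx":1,"ty":0,"tz":29,"hand":1},{"rx":0,"ry":0,"rz":0,"tx":0,"ty":0,"tz":33,"hand":1},{"rx":0,"ry":0,"rz":0,"tx":0,"ty":0,"tz":35,"hand":1}]'; python3 -c "
from h import *
st()"
```

```text
clock: 13.35
position: [0.4434, 0.1916, 0.106]
tool_rot: [-3.142, -0.0, -3.033]
force: [-1.7, -1.0, 6.1]
grip_width: -0.0
clock: 14.15
position: [0.4426, 0.1915, 0.0712]
tool_rot: [-3.141, -0.002, -3.033]
force: [-11.5, -1.3, 35.7]
grip_width: -0.0003
t 14.15 p [0.4426 0.1915 0.0712] rot [-3.141e+00 -2.000e-03 -3.033e+00] F [-11.5  -1.3  35.7] w -0.0003 q [-0.66  0.57  0.17  2.1  -0.2   0.49  1.34]
```

```bash
python3 -m creep '[{"rx":0,"ry":0,"rz":0,"tx":0.5,"ty":0,"tz":-1,"hand":1},{"rx":0,"ry":0,"rz":0,"tx":0.5,"ty":0,"tz":-1,"hand":1},{"rx":0,"ry":0,"rz":0,"tx":0.5,"ty":0,"tz":-1,"hand":1},{"rx":0,"ry":0,"rz":0,"tx":0.5,"ty":0,"tz":-1,"hand":1},{"rx":0,"ry":0,"rz":0,"tx":0.5,"ty":0,"tz":-1,"hand":1}]'; python3 - <<'E'
from tab import *
st()
p=viewer.grab_frame("side");im=p["pixels"][80:240,220:420];cv2.imwrite("pics/side14.png",cv2.resize(im,None,fx=4,fy=3.75,interpolation=2))
print([ (z,fit([p],z)) for z in (.088,.125)])
p=viewer.grab_frame("scene");cv2.imwrite("pics/scene14.png",p["pixels"])
print("scene",fit([p],.125)); st()
E
```

```text
clock: 14.65
position: [0.4424, 0.1915, 0.0726]
tool_rot: [3.142, -0.001, -3.033]
force: [-8.0, -1.6, 21.5]
grip_width: -0.0001
t 14.65 p [0.4424 0.1915 0.0726] rot [ 3.142e+00 -1.000e-03 -3.033e+00] F [-8.  -1.6 21.5] w -0.0001 q [-0.66  0.57  0.17  2.1  -0.2   0.49  1.34]
[(0.088, (array([ 0.7477,  0.2641,  0.0666, -0.075 ]), np.float64(0.164))), (0.125, (array([0.6733, 0.2187, 0.105 , 0.023 ]), np.float64(0.138)))]
scene (array([0.6664, 0.2173, 0.1025, 0.0322]), np.float64(0.07))
t 14.75 p [0.4425 0.1915 0.0726] rot [ 3.142e+00 -1.000e-03 -3.033e+00] F [-7.6 -1.6 20.8] w 0.0003 q [-0.66  0.57  0.17  2.1  -0.2   0.49  1.34]
```

View pics/side14.png

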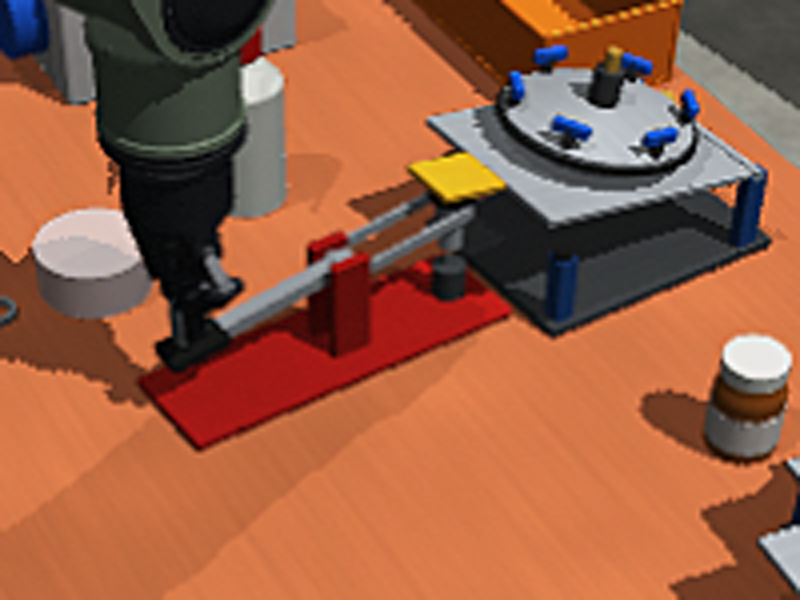

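View pics/scene14.png

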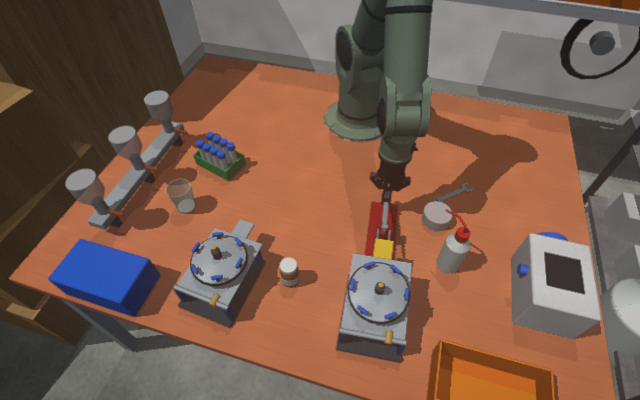

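```bash
python3 -c "
from h import *
print(bot.job_done()); st()"
```

```text
the job is handed in; nothing more can be done
None
the job is handed in; nothing more can be done
```

The job is handed in at about 14.8 s on the robot's clock, with the jack holding the marked housing tilted. I gripped the jack by its tower and slid it under the yellow tab. I then pumped the handle down and slowly back up, and pressed it down a second time to hold it.

**Final checks:**
- **Handle:** the fingertip was at 73 mm height, where the task puts the fully-down stop. It pressed steadily with about 21 N. I first reached 36 N and eased off.
- **Housing after the first pump:** the side view showed the housing level and the handle fully up, with no visible shift of the jack.
- **Housing at the end:** the side view showed it tilted and carried by the saddle. I did not measure the tilt angle; a fully pressed handle should give about 0.16 rad.
- **Saddle position:** estimates placed the saddle within about 3 mm of the lift point before pumping.
- **Bystanders and other station:** they looked unmoved in the scene view, by eye only.

**Disagreements between checks:**
- The scene and side cameras differed by about 3 mm on the jack's sideways position.
- My tab-fit check on the final side picture gave unreliable numbers: it assumes a flat tab, and the tab was tilted. I relied on the pictures and on the hand position and force there.

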